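# Find the press's loose bolt and hold its cover open

### The job

One of the three mounting bolts of the tortilla press has worked loose. Take the wooden masher and with its head give each bolt a firm tap from above, one after the other from the robot's left to its right, to find the one that sinks, then stand the masher upright back on the worktop and let it go. Lift the hinged cover of the loose bolt by its grip until it is well open (60 degrees or so) and finish holding it there; leave the other two covers shut and do not disturb the mixing bowl.

Things in the scene. Friction and masses are not known exactly. Their poses are not given: they have to be found in the camera images.
- press: red tortilla press, open, fixed. Origin: on the worktop under the centre of its flat mounting foot (110 along x, 330 along y, 12 thick), the part nearest the robot. Its y runs along the row of bolts, + to the robot's left (bolts at y +100, 0, -100, x 0); x points away from the robot to the round plates, which begin at x 100 (lower one 52 high, upper one leaning back far beyond).
- masher: loose wooden bean masher used as a mallet, standing upright on its head: flat-faced head 52 diameter and 42 tall below, plain round handle 25 diameter above, 140 tall in all, about 0.25 kg. Origin at the centre of the flat underside of the head, z up along the handle. It stands clear to the left or right of the press.
- bolt_1_top (a point): centre of the top of a steel hexagonal bolt head, 26 across corners, 18 tall, standing up through the square hole (36 wide) of its cover; top 70 above the worktop, 23 above the cover, open from above. It sits on a red square seat 56 wide, 42 high. The number does not tell its place in the row: read its position. One of the three bolts is loose.
- bolt_1 (a joint): how far bolt 1 has sunk, in m: 0 as found. A tight bolt does not move; the loose one takes about 5 N of push to move, sinks 0.008 (to a stop) and stays down. A push of about 10 N is a good tap.
- cover_1_grip (a point): centre of the round grip stub of the cover of bolt 1: diameter 14, 16 long along the press's y, on an arm 8 wide reaching towards the robot; when shut 46 above the worktop (34 above the foot), 52 from the bolt's axis towards press -x. Pinch its two flat ends from above (fingers closing along the press's y); it can turn between the pads as the cover lifts.
- cover_1 (a joint): angle of the steel cover of bolt 1 (square plate 56 wide, 6 thick), rad: 0 shut, 1.6 at its stop. Hinge line along the press's y, 44 above the worktop, 31 beyond the bolt's axis (press +x), 83 from the grip stub, which rises and swings over towards press +x. A light spring and its weight shut it when let go.
- bolt_2_top (a point): centre of the top of a steel hexagonal bolt head, 26 across corners, 18 tall, standing up through the square hole (36 wide) of its cover; top 70 above the worktop, 23 above the cover, open from above. It sits on a red square seat 56 wide, 42 high. The number does not tell its place in the row: read its position. One of the three bolts is loose.
- bolt_2 (a joint): how far bolt 2 has sunk, in m: 0 as found. A tight bolt does not move; the loose one takes about 5 N of push to move, sinks 0.008 (to a stop) and stays down. A push of about 10 N is a good tap.
- cover_2_grip (a point): centre of the round grip stub of the cover of bolt 2: diameter 14, 16 long along the press's y, on an arm 8 wide reaching towards the robot; when shut 46 above the worktop (34 above the foot), 52 from the bolt's axis towards press -x. Pinch its two flat ends from above (fingers closing along the press's y); it can turn between the pads as the cover lifts.
- cover_2 (a joint): angle of the steel cover of bolt 2 (square plate 56 wide, 6 thick), rad: 0 shut, 1.6 at its stop. Hinge line along the press's y, 44 above the worktop, 31 beyond the bolt's axis (press +x), 83 from the grip stub, which rises and swings over towards press +x. A light spring and its weight shut it when let go.
- bolt_3_top (a point): centre of the top of a steel hexagonal bolt head, 26 across corners, 18 tall, standing up through the square hole (36 wide) of its cover; top 70 above the worktop, 23 above the cover, open from above. It sits on a red square seat 56 wide, 42 high. The number does not tell its place in the row: read its position. One of the three bolts is loose.
- bolt_3 (a joint): how far bolt 3 has sunk, in m: 0 as found. A tight bolt does not move; the loose one takes about 5 N of push to move, sinks 0.008 (to a stop) and stays down. A push of about 10 N is a good tap.
- cover_3_grip (a point): centre of the round grip stub of the cover of bolt 3: diameter 14, 16 long along the press's y, on an arm 8 wide reaching towards the robot; when shut 46 above the worktop (34 above the foot), 52 from the bolt's axis towards press -x. Pinch its two flat ends from above (fingers closing along the press's y); it can turn between the pads as the cover lifts.
- cover_3 (a joint): angle of the steel cover of bolt 3 (square plate 56 wide, 6 thick), rad: 0 shut, 1.6 at its stop. Hinge line along the press's y, 44 above the worktop, 31 beyond the bolt's axis (press +x), 83 from the grip stub, which rises and swings over towards press +x. A light spring and its weight shut it when let go.
- bowl: loose stainless steel mixing bowl, 130 across, 55 tall; origin at the centre of its underside. Bystander.
Not all that is in view belongs to the job. Leave any green look-alike of the masher alone.

How it is judged (in metres and radians):
On the way, in this order (a step that is already met when the one before it is completed fails the run):
1. the left bolt is tapped with the masher (over 4 N) (((contact force between masher and bolt_1 above 4 N and y of bolt_1_top in the frame of press above 0.05 m) or (contact force between masher and bolt_2 above 4 N and y of bolt_2_top in the frame of press above 0.05 m) or (contact force between masher and bolt_3 above 4 N and y of bolt_3_top in the frame of press above 0.05 m))).
2. then the middle bolt (((contact force between masher and bolt_1 above 4 N and y of bolt_1_top in the frame of press between -0.05 and 0.05 m) or (contact force between masher and bolt_2 above 4 N and y of bolt_2_top in the frame of press between -0.05 and 0.05 m) or (contact force between masher and bolt_3 above 4 N and y of bolt_3_top in the frame of press between -0.05 and 0.05 m))).
3. then the right bolt (((contact force between masher and bolt_1 above 4 N and y of bolt_1_top in the frame of press below -0.05 m) or (contact force between masher and bolt_2 above 4 N and y of bolt_2_top in the frame of press below -0.05 m) or (contact force between masher and bolt_3 above 4 N and y of bolt_3_top in the frame of press below -0.05 m))).
4. the masher stands upright on the worktop, let go (height (world z) of masher below 0.008 m and angle between masher's own z axis and vertical below 0.12 rad and contact force between the fingers and masher below 0.05 N and linear speed of masher below 0.02 m/s), for 0.2 s.
5. the cover of the sunken bolt is held open by the fingers, the others shut (((value of joint cover_1 above 0.75 rad and value of joint bolt_1 above 0.004 m and contact force between the fingers and cover_1 above 0.2 N and value of joint each of cover_2, cover_3 below 0.2 rad) or (value of joint cover_2 above 0.75 rad and value of joint bolt_2 above 0.004 m and contact force between the fingers and cover_2 above 0.2 N and value of joint each of cover_1, cover_3 below 0.2 rad) or (value of joint cover_3 above 0.75 rad and value of joint bolt_3 above 0.004 m and contact force between the fingers and cover_3 above 0.2 N and value of joint each of cover_1, cover_2 below 0.2 rad))), for 0.2 s.
At the end, for the whole second after the job is handed in: The fingers hold the cover of the bolt that sank (4 mm or more) open at 0.75 rad or more, still; the other two covers are shut (under 0.2 rad); the masher stands upright (within 0.12 rad) on the worktop, not touched by the fingers, at rest (all of step 4 and ((value of joint cover_1 above 0.75 rad and value of joint bolt_1 above 0.004 m and contact force between the fingers and cover_1 above 0.2 N and value of joint each of cover_2, cover_3 below 0.2 rad) or (value of joint cover_2 above 0.75 rad and value of joint bolt_2 above 0.004 m and contact force between the fingers and cover_2 above 0.2 N and value of joint each of cover_1, cover_3 below 0.2 rad) or (value of joint cover_3 above 0.75 rad and value of joint bolt_3 above 0.004 m and contact force between the fingers and cover_3 above 0.2 N and value of joint each of cover_1, cover_2 below 0.2 rad)) and velocity of joint cover_1 between -0.1 and 0.1 rad/s and velocity of joint cover_2 between -0.1 and 0.1 rad/s and velocity of joint cover_3 between -0.1 and 0.1 rad/s); the arm keeps its last pose, push and grip.
It fails at once if the cover of a bolt that has not sunk is lifted ((value of joint cover_1 above 0.35 rad and value of joint bolt_1 below 0.003 m) or (value of joint cover_2 above 0.35 rad and value of joint bolt_2 below 0.003 m) or (value of joint cover_3 above 0.35 rad and value of joint bolt_3 below 0.003 m)).
It fails at once if the bowl is shifted by more than 30 mm or tipped (distance of bowl from where it was at the start of the episode above 0.03 m or angle between bowl's own z axis and vertical above 0.3 rad).
It also fails if it takes over 58 s, if anything falls off the work surface, if the arm or the gripper's body presses on something with over 40 N, if the wrist force passes 120 N, or if a joint passes its speed limit or range.

### The arm

A 7-joint arm with a two-finger parallel gripper is mounted at the origin on the work surface. World frame = base frame: x ahead of the robot, y to its left, z up, the work surface at z = 0. Lengths are in mm, angles in rad, forces in N, time in s.
With the tool pointing down it reaches from about 400 to 850 mm from the base axis. Payload 10.4 kg.
Tool frame: the origin (TCP) lies at the very end of the fingers, on their centre line; the grasp point (between the pads) lies 19 mm behind it; z points along the fingers, y is the line along which they close (so a half turn about z gives the same grasp; the last joint's range is limited). The gripper opens to 85 mm and grips with 20 to 120 N. Pads are 22 mm wide; open, the fingers measure 114 mm over their backs; the gripper's body (76 mm by 85 mm) begins 54 mm behind the grasp point. The pads swing forward as they close: fully open they stand 13 mm farther back than shut.
Start: joints at [-1.316, 0.332, -0.065, 1.46, 0.022, 1.35, -0.088], TCP at [171.386, 601.064, 231.338] pointing down, gripper open.
Joint ranges: [-2.6, 2.6], [-0.5, 2.12], [-1.47, 1.34], [0.16, 2.42], [-1.27, 4.41], [0.06, 2.06], [-2.6, 2.6]. Speed limits (rad/s): [2.22, 2.22, 2.79, 2.79, 3.14, 3.14, 3.14].

### API

Orientations are given as [roll, pitch, yaw] about the fixed x, y, z axes, in that order (R = Rz(yaw) Ry(pitch) Rx(roll)).
In Python, from station import read_state, get_image, sign_off, nets gives the robot as it stands.
- The arm moves only by the shell command python3 -m handwheel 'ROWS' [OPENING] [FORCE]. ROWS is JSON, a list of rows, each an object with "travel": the shift along the tool's x, y, z as a fraction of full scale, a list of three; "twist": the turn about the tool's z as a fraction of full scale. A call has 1 to 12 rows; each row shifts and turns the commanded pose from where the row before left it, along the tool's axes as they then stand; what a row does not reach is not made up. Full scale, the value 1, is 100 mm for a shift and 180 degrees for a turn. A row lasts 1/12 s, in which the tool goes at most 41.7 mm and 7.16 degrees, less where a joint would pass 70% of its speed; a pose out of reach is approached as far as the arm can. A call with a number of a shift or a turn outside -1 to 1 is refused whole. A call with a gripper value outside its range is refused whole. OPENING is the opening, from 0 (shut) to 1 (fully open), set as the call begins (- or left out, the last holds). The fingers move at their own pace and stop on an object; FORCE is the grip in N (left out, the last holds). Time passes only in rows, so rows that do not move let the fingers close. It gives the time, the measured TCP pose, the force, the opening and the grip force at its end, in the units of the state.
- read_state(): the state, without advancing time (a new reading comes with each control period).
- get_image(name): name is "side" or "top" or "wrist"; returns a dict with "img" (400x640x3 uint8, red, green, blue), "fx", "fy", "cx", "cy" (pixels), "pose" (4x4, takes a point from camera to world coordinates); the wrist camera has in their place "tool_from_camera" (4x4, takes a point from camera to tool coordinates, whose origin is the TCP and whose axes are the flange's). Camera axes: x right, y up, looking along -z (the intrinsics and any distortion apply to the point x, -y, -z); pixel columns grow to the right and rows downward; lengths in mm; the calibration is good to about 2 mm. A picture is of the moment at which its call begins: read the wrist's pose just before it. There is no depth.
- sign_off(): hands the job in; it is judged then, once.
Trained networks look in a picture, given as the dict that the camera call returned (one of the last four; its "shot" number tells which), for a name from the list of things; names that differ only in an ending like _2 or _b are one class to them, and where a whole thing is asked for, a point or a joint stands for the part that bears it (a point fixed in the world has none). Each returns a list of dicts, best first, with "conf" (0 to 1); they miss things now and then, are a little off and sometimes report something else, mostly with a low value. They report only what shows in the picture. A call takes as long as a camera call. They do not tell look-alikes from the thing itself.
- nets.cut_out(target, picture): "region" (400x640 bool, what is visible of it) and "rect" ([left, top, width, height] in pixels, round what is visible of it).
- nets.pinpoint(target, picture): "xy" ([column, row] in pixels: a listed point, or the origin of a listed thing).
The state is a dict: "time": time; "joint_pos": joint angles; "dq": joint speeds; "joint_torque": joint torques, N m; "tcp_pos": TCP position; "orientation": TCP orientation; "ft_force": force on the tool from outside, world axes, zero at the start; "moment": the same for the moment, N m; "gripper_width": finger opening in mm; "finger_force": force on a finger pad.
Only numpy, scipy, OpenCV 4.12 (cv2) and the standard library are available. Lean on these libraries where they do the work, as an engineer would, in place of code of your own. Each camera call takes 0.05 s, during which the arm holds its last target. There are 200 camera calls.

## Working session

There is one attempt and no reset: what is moved stays moved. The work goes in short steps, Python scripts to look and compute and a shell command to move; the robot and the scene stay as the last step left them, time stands still between calls to the robot, and variables do not carry over. Pictures are saved under pics/ and viewed, at most 10 in all, crops included, and the job is handed in when it is done.

```bash
ls; mkdir -p pics; cat > h.py <<'E'
import numpy as np, cv2
from station import read_state, get_image, nets
def save(p,n): cv2.imwrite('pics/'+n, cv2.cvtColor(p['img'],cv2.COLOR_RGB2BGR))
def ray(p,xy):
    P=np.array(p['pose']); d=np.array([(xy[0]-p['cx'])/p['fx'],-(xy[1]-p['cy'])/p['fy'],-1.])
    return P[:3,3],P[:3,:3]@d
def atz(p,xy,z):
    o,d=ray(p,xy); return o+d*(z-o[2])/d[2]
def tri(rs):
    A=0;b=0
    for o,d in rs:
        d=d/np.linalg.norm(d);M=np.eye(3)-np.outer(d,d);A=A+M;b=b+M@o
    x=np.linalg.solve(A,b); return x,[np.linalg.norm((np.eye(3)-np.outer(d,d)/(d@d))@(x-o)) for o,d in rs]
E
python3 - <<'E'
from h import *
np.set_printoptions(precision=1,suppress=True)
s=read_state();print(s)
t=get_image('top');sd=get_image('side')
print([k for k in t]);print(t['pose'],sd['pose'])
save(t,'t0.png');save(sd,'s0.png')
for p,n in((t,'top'),(sd,'side')):
  for q in('press','masher','bolt_1_top','cover_1_grip','bowl'):
    print(n,q,[(np.round(r['xy'],1).tolist(),round(r['conf'],2)) for r in nets.pinpoint(q,p)])
E
```

```text
pics
{'time': 0.0, 'joint_pos': array([-1.3,  0.3, -0.1,  1.5,  0. ,  1.3, -0.1]), 'dq': array([ 0., -0.,  0., -0., -0.,  0.,  0.]), 'joint_torque': array([  0. , -62.5,   0. , -39.2,   0. ,   0. ,  -0. ]), 'tcp_pos': array([171.3, 600.7, 230.5]), 'orientation': array([-3.1,  0. ,  2.9]), 'ft_force': array([ 0.2,  0.4, -0.4]), 'moment': array([-0. , -0. ,  0.1]), 'finger_force': 0.0, 'gripper_width': 85.44907454275216}
['img', 'fx', 'fy', 'cx', 'cy', 'pose', 'shot']
[[  -0.     1.    -0.1  395.4]
 [  -1.    -0.    -0.   -10.8]
 [  -0.     0.1    1.  1147.3]
 [   0.     0.     0.     1. ]] [[   1.     0.1   -0.1  445.7]
 [  -0.1    0.7   -0.7 -745.2]
 [  -0.     0.7    0.7  781.2]
 [   0.     0.     0.     1. ]]
top press [([308.6, 178.5], 0.77), ([309.2, 170.3], 0.52)]
top masher [([199.0, 219.3], 0.9), ([195.8, 253.7], 0.6)]
top bolt_1_top [([265.9, 169.3], 0.51)]
top cover_1_grip [([265.7, 187.8], 0.62)]
top bowl [([469.3, 225.2], 0.87)]
side press [([338.6, 202.0], 0.66)]
side masher [([301.6, 147.7], 0.92), ([280.4, 149.2], 0.58)]
side bolt_1_top [([335.6, 162.9], 0.62)]
side cover_1_grip [([319.3, 212.6], 0.51), ([323.7, 169.5], 0.42)]
side bowl [([302.2, 332.1], 0.97), ([301.2, 145.3], 0.65)]
```

View pics/t0.png

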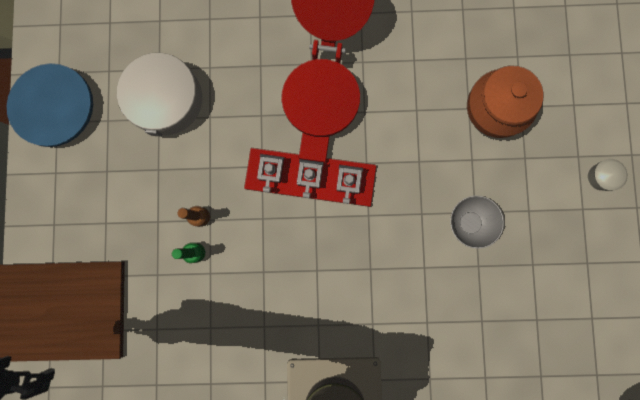

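View pics/s0.png

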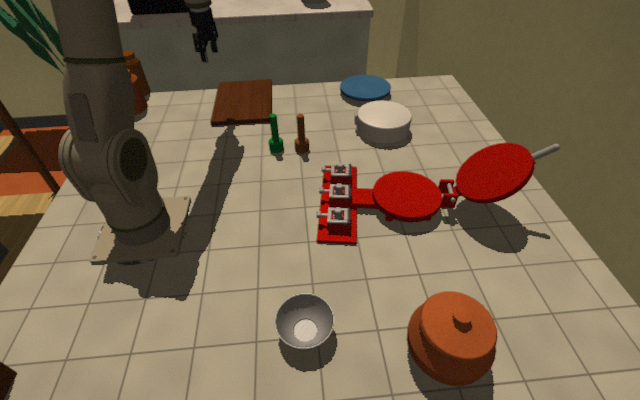

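The top view shows the open press with three bolts at about (269,168), (309,175) and (349,180). The bowl is at (478,222). There are two masher candidates: brown at (197,216) and green at (190,253). In the side view they are at (301,148) and (277,148). The brown wooden one fits the description, and the green one is the look-alike. I'll confirm this in one enlarged crop.

```bash
python3 - <<'E'
from h import *
np.set_printoptions(precision=1,suppress=True)
a=cv2.imread('pics/t0.png');b=cv2.imread('pics/s0.png')
A=cv2.resize(a[140:280,170:390],None,fx=3.6,fy=3.6,interpolation=cv2.INTER_CUBIC)[:300]
A=cv2.resize(a[140:270,165:385],(792,468*1),interpolation=cv2.INTER_CUBIC)[:, :]
cv2.imwrite('pics/c1.png',A)
t=get_image('top');sd=get_image('side')
for q in('masher','cover_1_grip','bolt_1_top','press'):
  for p,n in((t,'top'),(sd,'side')):
    print(n,q,[(np.round(r['rect'],1).tolist(),round(r['conf'],2)) for r in nets.cut_out(q,p)],[(np.round(r['xy'],1).tolist(),round(r['conf'],2)) for r in nets.pinpoint(q,p)])
print(tri([ray(t,(199,219.3)),ray(sd,(301.6,147.7))]))
for u,v in(((269,168),(342,168)),((309,175),(340,188)),((349,180),(338,214))): print(tri([ray(t,u),ray(sd,v)]), atz(t,u,70),atz(sd,v,70))
print(tri([ray(t,(478,222)),ray(sd,(303,330))]))
print(read_state()['time'])
E
```

```text
top masher [([171.4, 241.6, 35.5, 19.9], 0.9), ([335.2, 167.5, 26.4, 35.0], 0.59), ([177.2, 208.4, 33.9, 18.0], 0.57), ([305.0, 168.7, 7.2, 11.6], 0.45)] [([204.1, 219.1], 0.93), ([194.9, 250.1], 0.57)]
side masher [([294.8, 113.7, 12.7, 41.0], 0.82), ([271.9, 114.7, 12.8, 36.5], 0.64), ([316.6, 144.3, 242.9, 99.1], 0.5), ([333.3, 205.3, 10.0, 14.1], 0.29)] [([302.5, 149.8], 0.93), ([281.2, 150.2], 0.81), ([306.7, 330.6], 0.56), ([324.1, 168.3], 0.24)]
top cover_1_grip [([257.4, 158.0, 25.1, 32.6], 0.67)] [([470.0, 223.3], 0.73), ([266.1, 189.2], 0.54)]
side cover_1_grip [([319.9, 162.4, 31.2, 13.0], 0.65)] [([324.9, 171.5], 0.51)]
top bolt_1_top [([261.5, 165.6, 12.9, 4.1], 0.51)] [([267.1, 168.6], 0.63)]
side bolt_1_top [] [([338.0, 161.8], 0.48)]
top press [([244.5, 1.0, 131.0, 208.2], 0.91)] [([309.7, 177.5], 0.84)]
side press [([314.3, 141.1, 244.2, 104.6], 0.95), ([334.1, 206.8, 9.1, 8.7], 0.61)] [([341.4, 204.0], 0.97)]
(array([474.9, 333.6,   7.5]), [np.float64(4.026787456701502), np.float64(4.026787456701545)])
(array([593.9, 144.5,  54.2]), [np.float64(3.418183549289838), np.float64(3.4181835492899904)]) [587.6 142.3  70. ] [594.1 125.8  70. ]
(array([572.8,  45.1,  60.1]), [np.float64(3.9789565139689267), np.float64(3.9789565139689316)]) [567.2  44.7  70. ] [575.1  34.8  70. ]
(array([556. , -53.1,  53.3]), [np.float64(1.6435312926373418), np.float64(1.6435312926374777)]) [551.9 -52.4  70. ] [555.1 -68.8  70. ]
(array([ 440.5, -370.3,   31.5]), [np.float64(2.072447427477555), np.float64(2.0724474274775124)])
1.5
```

View pics/c1.png

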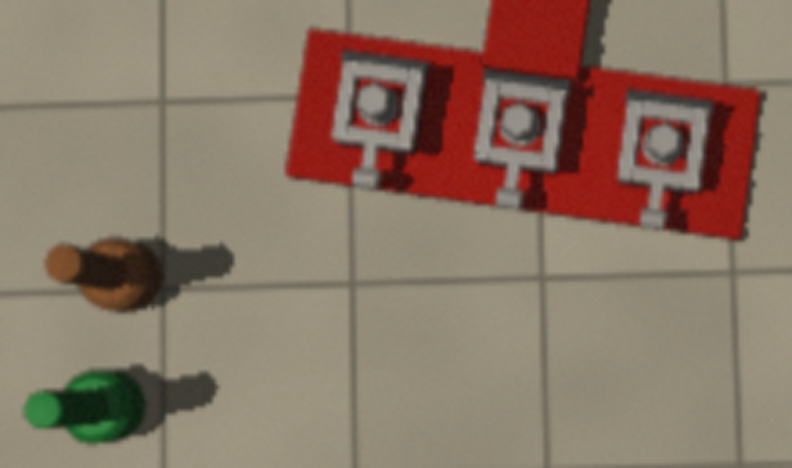

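The crop confirms it: the brown wooden masher has its handle top at (183,213) and head at (198,216), and the green one below it at (190,251) is the look-alike. The bolts are at (269,169), (309,174) and (349,180), with the grips below them on the robot side. Next I'll measure and work out the first move.

```bash
cat >> h.py <<'E'
from scipy.spatial.transform import Rotation as Rn
def go(p,yaw=None):
    s=read_state(); R=Rn.from_euler('xyz',s['orientation']).as_matrix()
    d=R.T@(np.array(p)-s['tcp_pos'])
    print('t',round(s['time'],2),'tcp',s['tcp_pos'].round(1),'rpy',s['orientation'].round(4),'tool delta/100',(d/100).round(3),'F',s['ft_force'].round(1),'w',round(s['gripper_width'],1),round(s['finger_force'],1))
    if yaw is not None:
        e=R.T@Rn.from_euler('xyz',[np.pi,0,yaw]).as_matrix(); print('rotvec deg',np.degrees(Rn.from_matrix(e).as_rotvec()).round(2),'twist/180')
def wristray(p,xy,s):
    T=np.array(p['tool_from_camera']);R=Rn.from_euler('xyz',s['orientation']).as_matrix()
    P=np.eye(4);P[:3,:3]=R@T[:3,:3];P[:3,3]=R@T[:3,3]+s['tcp_pos']
    p['pose']=P; return P
E
python3 - <<'E'
from h import *
np.set_printoptions(precision=1,suppress=True)
t=get_image('top');sd=get_image('side')
print('handle top z140',atz(t,(182.8,213.1),140),atz(sd,(300.5,116),140))
print('head top z42',atz(t,(198,215.8),42))
print('yaw');go((475,335,200),2.96)
def hs(p,box,f):
    h=cv2.cvtColor(p['img'],cv2.COLOR_RGB2HSV);m=f(h.astype(int)).astype(np.uint8);x0,y0,x1,y1=box
    return cv2.connectedComponentsWithStats(m[y0:y1,x0:x1])[2:]
f=lambda h:(h[...,0]>4)&(h[...,0]<16)&(h[...,1]>110)&(h[...,2]>40)
print(hs(sd,(285,105,320,165),f)[0],hs(t,(170,200,215,232),f)[0])
E
```

```text
handle top z140 [477.3 330.5 140. ] [481.  329.4 140. ]
head top z42 [477.4 325.5  42. ]
yaw
t 1.6 tcp [171.4 601.1 231.3] rpy [3.1 0.  2.9] tool delta/100 [-3.6 -1.7  0.3] F [-0.5  0.8 -0.6] w 85.3 0.0
rotvec deg [ 0.   0.  -5.5] twist/180
[[   0    0   35   60 1803]
 [  10    9   14   40  297]] [[   0    0   45   32 1135]
 [   8    7   28   19  305]]
```

```bash
python3 -m handwheel '[{"travel":[0,0,0],"twist":-0.031}]' 1; python3 - <<'E'
from h import *
np.set_printoptions(precision=3,suppress=True)
go((478,329,200),2.96)
E
```

```text
time: 1.68
tcp_pos: [171.3, 601.1, 231.4]
orientation: [3.141, 0.0, 2.96]
ft_force: [-0.2, -0.9, -1.1]
gripper_width: 85.4
finger_force: 0.0
t 1.68 tcp [171.3 601.1 231.4] rpy [3.142 0.    2.96 ] tool delta/100 [-3.508 -2.121  0.314] F [-0.2 -0.9 -1.1] w 85.4 0.0
rotvec deg [ 0.01  0.   -0.01] twist/180
```

```bash
python3 -m handwheel '[{"travel":[-0.292,-0.177,0.02]},{"travel":[-0.292,-0.177,0.02]},{"travel":[-0.292,-0.177,0.02]},{"travel":[-0.292,-0.177,0.02]},{"travel":[-0.292,-0.177,0.02]},{"travel":[-0.292,-0.177,0.02]},{"travel":[-0.292,-0.177,0.02]},{"travel":[-0.292,-0.177,0.02]},{"travel":[-0.292,-0.177,0.02]},{"travel":[-0.292,-0.177,0.02]},{"travel":[-0.292,-0.177,0.02]},{"travel":[-0.292,-0.177,0.02]}]'; python3 - <<'E'
from h import *
np.set_printoptions(precision=3,suppress=True)
go((478,329,92),2.96)
s=read_state();w=get_image('wrist');wristray(w,0,s);save(w,'w1.png')
print(w['pose'],w['fx'])
for q in('masher','bolt_1_top','cover_1_grip'):
  print(q,[(np.round(r['xy'],1).tolist(),round(r['conf'],2),atz(w,r['xy'],{'masher':0,'bolt_1_top':70,'cover_1_grip':46}[q]).round(1)) for r in nets.pinpoint(q,w)])
E
```

```text
t 1.68 tcp [171.3 601.1 231.4] rpy [3.142 0.    2.96 ] tool delta/100 [-3.508 -2.122  1.394] F [-0.2 -0.9 -1.1] w 85.4 0.0
rotvec deg [ 0.01  0.   -0.01] twist/180
[[  0.182  -0.948  -0.26  106.583]
 [  0.983   0.176   0.048 612.872]
 [  0.001  -0.265   0.964 374.083]
 [  0.      0.      0.      1.   ]] 331.6128791147027
masher []
bolt_1_top []
cover_1_grip []invalid input
```

View pics/w1.png

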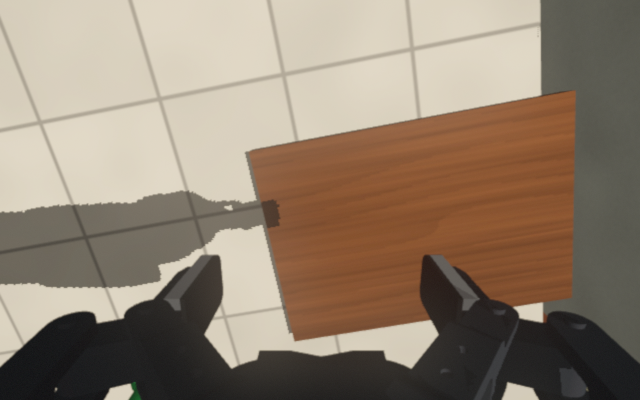

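The call was refused because each row needs a "twist" key. The picture shows only the cutting board below the start pose, so nothing has moved.

```bash
python3 -m handwheel '[{"travel":[-0.292,-0.177,0.02],"twist":0},{"travel":[-0.292,-0.177,0.02],"twist":0},{"travel":[-0.292,-0.177,0.02],"twist":0},{"travel":[-0.292,-0.177,0.02],"twist":0},{"travel":[-0.292,-0.177,0.02],"twist":0},{"travel":[-0.292,-0.177,0.02],"twist":0},{"travel":[-0.292,-0.177,0.02],"twist":0},{"travel":[-0.292,-0.177,0.02],"twist":0},{"travel":[-0.292,-0.177,0.02],"twist":0},{"travel":[-0.292,-0.177,0.02],"twist":0},{"travel":[-0.292,-0.177,0.02],"twist":0},{"travel":[-0.292,-0.177,0.02],"twist":0}]'; cat > look.py <<'E'
from h import *
import sys
np.set_printoptions(precision=3,suppress=True)
s=read_state();w=get_image('wrist');wristray(w,0,s);save(w,sys.argv[1])
print(w['pose'],w['fx'])
for q in('masher','bolt_1_top','cover_1_grip'):
  print(q,[(np.round(r['xy'],1).tolist(),round(r['conf'],2),atz(w,r['xy'],{'masher':0,'bolt_1_top':70,'cover_1_grip':46}[q]).round(1)) for r in nets.pinpoint(q,w)])
go((478,329,92),2.96)
E
python3 look.py w2.png
```

```text
time: 2.88
tcp_pos: [479.1, 328.0, 207.5]
orientation: [3.141, 0.0, 2.959]
ft_force: [0.4, -0.4, 0.1]
gripper_width: 85.6
finger_force: 0.0
[[  0.183  -0.948  -0.261 414.303]
 [  0.983   0.177   0.047 339.8  ]
 [  0.001  -0.265   0.964 350.2  ]
 [  0.      0.      0.      1.   ]] 331.6128791147027
masher [([324.3, 83.0], 0.96, array([387. , 348.6,   0. ])), ([326.8, 179.2], 0.6, array([483.2, 333.6,   0. ]))]
bolt_1_top []
cover_1_grip [([161.5, 273.5], 0.79, array([538.7, 153.2,  46. ]))]
t 3.08 tcp [478.5 328.5 207.3] rpy [ 3.142 -0.     2.957] tool delta/100 [0.006 0.004 1.153] F [ 0.   0.9 -0.6] w 85.1 0.0
rotvec deg [ 0.   -0.01 -0.17] twist/180
```

View pics/w2.png

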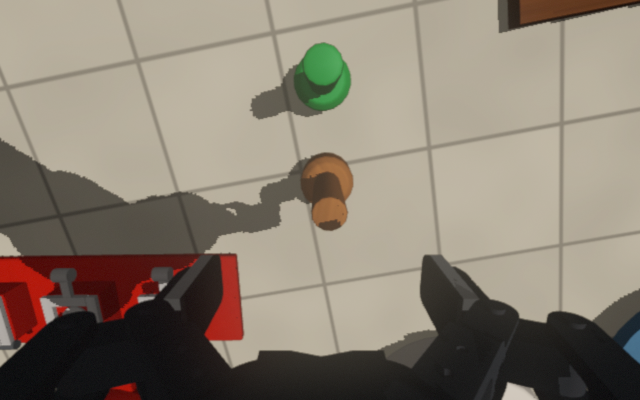

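The wrist view shows the brown masher ahead of the fingers, handle top at (330,213) and head at (327,178). The green one is at (322,75), well clear. Two press grips are at (65,275) and (162,273). I'll triangulate the handle top from three views.

```bash
python3 - <<'E'
from h import *
np.set_printoptions(precision=1,suppress=True)
s=read_state();w=get_image('wrist');wristray(w,0,s);t=get_image('top');sd=get_image('side')
R=[ray(w,(330,213)),ray(t,(182.8,213.1)),ray(sd,(300.5,116.5))]
print(tri(R),tri(R[:2]),atz(w,(330,213),140),atz(w,(327,178),30))
# crop for grips/bolts in wrist not needed
p=tri(R)[0]; go((p[0],p[1],92),2.96)
E
```

```text
(array([479.4, 333.6, 134.8]), [np.float64(0.8890706958895327), np.float64(2.071805681691255), np.float64(1.7633665585825131)]) (array([479. , 333.8, 132.4]), [np.float64(1.2443812110927963), np.float64(1.2443812110927193)]) [477.8 334.6 140. ] [475.5 335.   30. ]
t 3.23 tcp [477.  330.6 207.4] rpy [ 3.1 -0.   3. ] tool delta/100 [-0.   0.   1.2] F [-0.2  0.2 -0.3] w 85.3 0.0
rotvec deg [ 0.  -0.   0.1] twist/180
```

```bash
python3 -m handwheel '[{"travel":[0,0.042,0.28],"twist":0},{"travel":[0,0,0.28],"twist":0},{"travel":[0,0,0.28],"twist":0},{"travel":[0,0,0.28],"twist":0},{"travel":[0,0,0],"twist":0}]' ; python3 -m handwheel '[{"travel":[0,0,0],"twist":0},{"travel":[0,0,0],"twist":0},{"travel":[0,0,0],"twist":0},{"travel":[0,0,0],"twist":0},{"travel":[0,0,0],"twist":0},{"travel":[0,0,0],"twist":0},{"travel":[0,0,0],"twist":0},{"travel":[0,0,0],"twist":0}]' 0 70
```

```text
time: 3.65
tcp_pos: [475.1, 332.6, 90.1]
orientation: [-3.136, -0.006, 2.963]
ft_force: [-1.5, -0.6, -1.1]
gripper_width: 84.8
finger_force: 0.0
time: 4.32
tcp_pos: [479.4, 333.8, 96.9]
orientation: [3.14, 0.001, 2.961]
ft_force: [-0.7, -0.4, 6.3]
gripper_width: 23.4
finger_force: 68.4
```

```bash
python3 -m handwheel '[{"travel":[0,0,-0.2],"twist":0},{"travel":[0,0,-0.3],"twist":0},{"travel":[0,0,-0.4],"twist":0},{"travel":[0,0,-0.3],"twist":0},{"travel":[-0.178,-0.21,0],"twist":0},{"travel":[-0.178,-0.21,0],"twist":0},{"travel":[-0.178,-0.21,0],"twist":0},{"travel":[-0.178,-0.21,0],"twist":0},{"travel":[-0.178,-0.21,0],"twist":0},{"travel":[-0.178,-0.21,0],"twist":0},{"travel":[-0.178,-0.21,0],"twist":0},{"travel":[-0.178,-0.21,0],"twist":0}]'; python3 -m handwheel '[{"travel":[0,0,0],"twist":0},{"travel":[0,0,0],"twist":0},{"travel":[0,0,0],"twist":0}]'; python3 - <<'E'
from h import *
np.set_printoptions(precision=1,suppress=True)
t=get_image('top');sd=get_image('side')
for i,(u,p) in enumerate([((269.2,168.6),t),((309.2,174.4),t),((349.4,179.7),t)]): print(atz(p,u,70))
A=cv2.resize(sd['img'][80:250,270:470],(680,578),interpolation=cv2.INTER_CUBIC);cv2.imwrite('pics/c2.png',A[...,::-1])
go((588,142.5,200),2.96)
E
```

```text
time: 5.32
tcp_pos: [589.0, 141.3, 215.5]
orientation: [3.141, -0.0, 2.961]
ft_force: [0.7, 0.4, -2.6]
gripper_width: 23.5
finger_force: 69.2
time: 5.57
tcp_pos: [588.4, 143.1, 215.2]
orientation: [3.141, -0.001, 2.961]
ft_force: [-0.4, 1.1, -2.5]
gripper_width: 23.2
finger_force: 69.1
[586.1 141.8  70. ]
[568.7  44.2  70. ]
[552.6 -53.4  70. ]
t 5.67 tcp [588.2 143.9 215.3] rpy [ 3.1 -0.   3. ] tool delta/100 [-0.  -0.   0.2] F [ 0.2  0.3 -2.5] w 23.4 69.1
rotvec deg [ 0.  -0.   0.2] twist/180
```

View pics/c2.png

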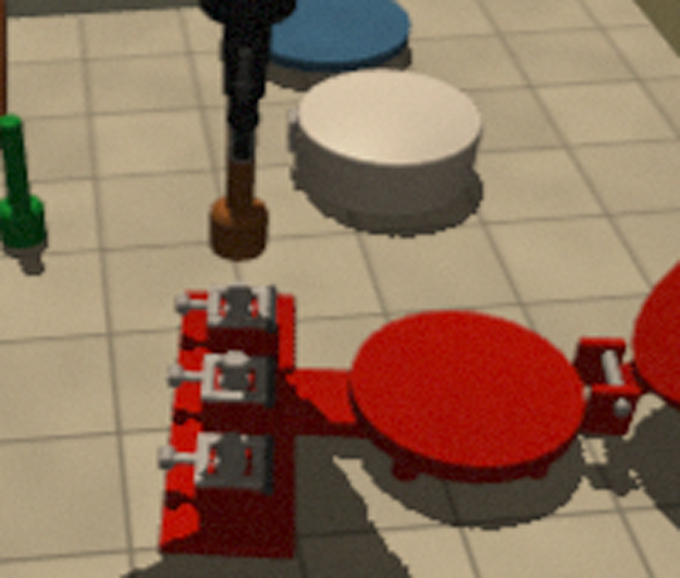

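The masher hangs upright over the left bolt: its head is at (238,228) in the crop, with the bolt below at (238,300). I'll go down gently until I feel force.

```bash
python3 -m handwheel '[{"travel":[0.01,0,0.25],"twist":0},{"travel":[0,0,0.15],"twist":0},{"travel":[0,0,0],"twist":0}]'|egrep 'tcp|ft'; for r in 1; do python3 -m handwheel '[{"travel":[0,0,0.03],"twist":0},{"travel":[0,0,0],"twist":0}]'|egrep 'tcp|ft'; python3 -m handwheel '[{"travel":[0,0,0.03],"twist":0},{"travel":[0,0,0],"twist":0}]'|egrep 'tcp|ft';python3 -m handwheel '[{"travel":[0,0,0.02],"twist":0},{"travel":[0,0,0],"twist":0}]'|egrep 'tcp|ft'; done
```

```text
tcp_pos: [585.5, 143.6, 172.0]
ft_force: [-1.1, 0.1, -3.1]
tcp_pos: [587.8, 143.4, 172.9]
ft_force: [-0.2, 0.2, -2.1]
tcp_pos: [588.0, 143.0, 169.8]
ft_force: [0.5, -0.5, -2.2]
tcp_pos: [587.7, 142.7, 167.3]
ft_force: [0.0, 0.6, -2.3]
```

```bash
python3 -m handwheel '[{"travel":[0,0,0.02],"twist":0},{"travel":[0,0,0],"twist":0}]'|egrep 'tcp|ft'; python3 -m handwheel '[{"travel":[0,0,0.02],"twist":0},{"travel":[0,0,0],"twist":0}]'|egrep 'tcp|ft';python3 -m handwheel '[{"travel":[0,0,0.015],"twist":0},{"travel":[0,0,0],"twist":0}]'|egrep 'tcp|ft'
```

```text
tcp_pos: [588.4, 142.8, 166.8]
ft_force: [-1.7, -0.9, 7.7]
tcp_pos: [589.1, 142.7, 166.7]
ft_force: [-6.5, -2.2, 20.9]
tcp_pos: [589.6, 142.7, 166.7]
ft_force: [-7.7, -2.7, 29.6]
```

The left bolt took about 30 N without moving, so it is tight. Next is the middle one.

```bash
python3 -m handwheel '[{"travel":[0,0,-0.15],"twist":0},{"travel":[0,0,-0.2],"twist":0},{"travel":[0,-0.2,0],"twist":0},{"travel":[0,-0.2,0],"twist":0},{"travel":[0,-0.2,0],"twist":0},{"travel":[0,-0.2,0],"twist":0},{"travel":[0,-0.2,0],"twist":0},{"travel":[0,0,0],"twist":0},{"travel":[0,0,0.15],"twist":0},{"travel":[0,0,0.12],"twist":0},{"travel":[0,0,0],"twist":0}]'|egrep 'tcp|ft|time'; python3 -m handwheel '[{"travel":[0,0,0.02],"twist":0},{"travel":[0,0,0],"twist":0}]'|egrep 'tcp|ft'; python3 -m handwheel '[{"travel":[0,0,0.02],"twist":0},{"travel":[0,0,0],"twist":0}]'|egrep 'tcp|ft';python3 -m handwheel '[{"travel":[0,0,0.01],"twist":0},{"travel":[0,0,0],"twist":0}]'|egrep 'tcp|ft'
```

```text
time: 7.83
tcp_pos: [568.5, 44.6, 167.2]
ft_force: [-0.8, 0.3, -2.5]
tcp_pos: [569.7, 44.7, 167.7]
ft_force: [-0.1, 0.4, -2.1]
tcp_pos: [570.1, 44.6, 166.2]
ft_force: [-0.4, -0.1, -2.3]
tcp_pos: [570.1, 44.5, 165.3]
ft_force: [-0.3, 0.2, 1.2]
```

```bash
for r in 1; do python3 -m handwheel '[{"travel":[0,0,0.01],"twist":0},{"travel":[0,0,0],"twist":0}]'|egrep 'tcp|ft'; python3 -m handwheel '[{"travel":[0,0,0.01],"twist":0},{"travel":[0,0,0],"twist":0}]'|egrep 'tcp|ft';python3 -m handwheel '[{"travel":[0,0,0.005],"twist":0},{"travel":[0,0,0],"twist":0}]'|egrep 'tcp|ft'; done
```

```text
tcp_pos: [570.0, 44.5, 164.0]
ft_force: [1.3, 0.8, 1.6]
tcp_pos: [569.9, 44.5, 162.8]
ft_force: [0.5, 1.5, 0.8]
tcp_pos: [569.9, 44.5, 162.3]
ft_force: [0.8, 0.4, 1.1]
```

The middle bolt is sinking at a steady 4 N or so. I'll follow it to its stop.

```bash
for r in 1; do python3 -m handwheel '[{"travel":[0,0,0.02],"twist":0},{"travel":[0,0,0.02],"twist":0},{"travel":[0,0,0],"twist":0}]'|egrep 'tcp|ft'; python3 -m handwheel '[{"travel":[0,0,0.02],"twist":0},{"travel":[0,0,0],"twist":0}]'|egrep 'tcp|ft';python3 -m handwheel '[{"travel":[0,0,0.01],"twist":0},{"travel":[0,0,0],"twist":0}]'|egrep 'tcp|ft'; done
```

```text
tcp_pos: [570.2, 44.4, 158.7]
ft_force: [-0.6, 0.4, 7.1]
tcp_pos: [570.9, 44.3, 158.6]
ft_force: [-3.5, 0.4, 19.9]
tcp_pos: [571.2, 44.3, 158.5]
ft_force: [-6.2, 0.3, 27.3]
```

```bash
python3 -m handwheel '[{"travel":[0,0,-0.2],"twist":0},{"travel":[0,0,-0.2],"twist":0},{"travel":[0,-0.2,0],"twist":0},{"travel":[0,-0.2,0],"twist":0},{"travel":[0,-0.2,0],"twist":0},{"travel":[0,-0.2,0],"twist":0},{"travel":[0,-0.2,0],"twist":0},{"travel":[0,0,0],"twist":0},{"travel":[0,0,0.15],"twist":0},{"travel":[0,0,0.11],"twist":0},{"travel":[0,0,0],"twist":0}]'|egrep 'tcp|ft|time'; python3 -m handwheel '[{"travel":[0,0,0.02],"twist":0},{"travel":[0,0,0],"twist":0}]'|egrep 'tcp|ft'; python3 -m handwheel '[{"travel":[0,0,0.02],"twist":0},{"travel":[0,0,0],"twist":0}]'|egrep 'tcp|ft';python3 -m handwheel '[{"travel":[0,0,0.01],"twist":0},{"travel":[0,0,0],"twist":0}]'|egrep 'tcp|ft'
```

```text
time: 10.33
tcp_pos: [550.8, -53.9, 167.1]
ft_force: [0.3, 0.4, -3.0]
tcp_pos: [551.5, -53.8, 166.8]
ft_force: [-0.2, -0.0, -2.1]
tcp_pos: [552.3, -53.9, 166.5]
ft_force: [-2.8, 0.7, 7.1]
tcp_pos: [552.6, -54.0, 166.4]
ft_force: [-4.3, 0.3, 13.9]
```

The right bolt is tight too, so the loose one is in the middle. Now I'll take the masher back to its old spot.

```bash
python3 -m handwheel '[{"travel":[0,0,-0.2],"twist":0},{"travel":[0,0,-0.31],"twist":0},{"travel":[0,0,0],"twist":0}]'|egrep 'tcp|ft|time'; python3 -m handwheel '[{"travel":[0.1285,0.3345,0],"twist":0},{"travel":[0.1285,0.3345,0],"twist":0},{"travel":[0.1285,0.3345,0],"twist":0},{"travel":[0.1285,0.3345,0],"twist":0},{"travel":[0.1285,0.3345,0],"twist":0},{"travel":[0.1285,0.3345,0],"twist":0},{"travel":[0.1285,0.3345,0],"twist":0},{"travel":[0.1285,0.3345,0],"twist":0},{"travel":[0.1285,0.3345,0],"twist":0},{"travel":[0.1285,0.3345,0],"twist":0},{"travel":[0.1285,0.3345,0],"twist":0}]'|egrep 'tcp|ft|time';python3 -m handwheel '[{"travel":[0,0,0],"twist":0},{"travel":[0,0,0],"twist":0},{"travel":[0,0,0.3],"twist":0},{"travel":[0,0,0.4],"twist":0},{"travel":[0,0,0.3],"twist":0},{"travel":[0,0,0.1],"twist":0},{"travel":[0,0,0],"twist":0},{"travel":[0,0,0],"twist":0}]'|egrep 'tcp|ft|time'
```

```text
time: 11.08
tcp_pos: [554.0, -54.1, 220.6]
ft_force: [2.1, -1.3, -1.5]
time: 12.0
tcp_pos: [478.0, 335.1, 215.1]
ft_force: [1.0, 0.1, -2.7]
time: 12.67
tcp_pos: [479.6, 332.9, 106.4]
ft_force: [0.3, 0.0, -2.4]
```

```bash
python3 -m handwheel '[{"travel":[0,0,0.07],"twist":0},{"travel":[0,0,0],"twist":0}]'|egrep 'tcp|ft|time'; python3 -m handwheel '[{"travel":[0,0,0.015],"twist":0},{"travel":[0,0,0],"twist":0}]'|egrep 'tcp|ft|time';python3 -m handwheel '[{"travel":[0,0,0.012],"twist":0},{"travel":[0,0,0],"twist":0}]'|egrep 'tcp|ft|time'
```

```text
time: 12.83
tcp_pos: [479.5, 333.7, 99.3]
ft_force: [-0.4, -1.7, -4.2]
time: 13.0
tcp_pos: [479.1, 333.6, 97.5]
ft_force: [0.3, 0.0, -3.1]
time: 13.17
tcp_pos: [479.3, 333.7, 96.9]
ft_force: [-1.1, -0.6, 5.2]
```

```bash
python3 -m handwheel '[{"travel":[0,0,0],"twist":0},{"travel":[0,0,0],"twist":0},{"travel":[0,0,0],"twist":0},{"travel":[0,0,0],"twist":0},{"travel":[0,0,0],"twist":0},{"travel":[0,0,0],"twist":0}]' 1; python3 -m handwheel '[{"travel":[0,0,-0.15],"twist":0},{"travel":[0,0,-0.3],"twist":0},{"travel":[0,0,-0.4],"twist":0},{"travel":[0,0,-0.35],"twist":0},{"travel":[0,0,0],"twist":0},{"travel":[0,0,0],"twist":0},{"travel":[0,0,0],"twist":0}]'; python3 - <<'E'
from h import *
np.set_printoptions(precision=1,suppress=True)
t=get_image('top');sd=get_image('side')
for p in(t,sd): print([(np.round(r['xy'],1).tolist(),round(r['conf'],2)) for r in nets.pinpoint('masher',p)],[(np.round(r['rect']).tolist(),round(r['conf'],2)) for r in nets.cut_out('masher',p)])
go((478,60,200),2.96)
E
```

```text
time: 13.67
tcp_pos: [478.8, 333.3, 95.6]
orientation: [3.141, -0.0, 2.961]
ft_force: [-0.6, 0.2, 0.3]
gripper_width: 85.0
finger_force: 0.0
time: 14.25
tcp_pos: [478.6, 333.2, 215.1]
orientation: [-3.141, -0.0, 2.961]
ft_force: [-0.7, -0.3, -1.3]
gripper_width: 85.3
finger_force: 0.0
[([202.5, 218.0], 0.82), ([196.5, 249.9], 0.71)] [([174.0, 243.0, 30.0, 19.0], 0.92), ([191.0, 207.0, 17.0, 19.0], 0.79)]
[([278.9, 152.4], 0.82), ([303.3, 146.7], 0.68)] [([275.0, 114.0, 13.0, 39.0], 0.94), ([293.0, 110.0, 17.0, 44.0], 0.88)]
t 14.55 tcp [478.5 333.1 214.7] rpy [-3.1 -0.   3. ] tool delta/100 [-0.5 -2.7  0.1] F [-0.8 -0.2  0.5] w 85.3 0.0
rotvec deg [-0.1 -0.1  0.1] twist/180
```

```bash
python3 -m handwheel '[{"travel":[-0.111,-0.335,0],"twist":0},{"travel":[-0.111,-0.335,0],"twist":0},{"travel":[-0.111,-0.335,0],"twist":0},{"travel":[-0.111,-0.335,0],"twist":0},{"travel":[-0.111,-0.335,0],"twist":0},{"travel":[-0.111,-0.335,0],"twist":0},{"travel":[-0.111,-0.335,0],"twist":0},{"travel":[-0.111,-0.335,0],"twist":0},{"travel":[0,0,0],"twist":0},{"travel":[0,0,0],"twist":0}]'|egrep 'tcp|time'; python3 look.py w3.png
```

```text
time: 15.38
tcp_pos: [518.2, 51.5, 215.5]
[[  0.185  -0.948  -0.26  453.482]
 [  0.983   0.178   0.049  63.498]
 [  0.     -0.265   0.964 358.185]
 [  0.      0.      0.      1.   ]] 331.6128791147027
masher [([582.4, 89.1], 0.64, array([480. , 330.8,   0. ]))]
bolt_1_top [([433.3, 245.5], 0.97, array([590.3, 144.5,  70. ]))]
cover_1_grip [([430.1, 188.1], 0.61, array([541.7, 154. ,  46. ]))]
t 15.58 tcp [517.9  55.2 215.4] rpy [ 3.141 -0.     2.963] tool delta/100 [0.877 2.624 1.235] F [-0.5  0.1  0.6] w 85.6 0.0
rotvec deg [ 0.01 -0.02  0.19] twist/180
```

View pics/w3.png

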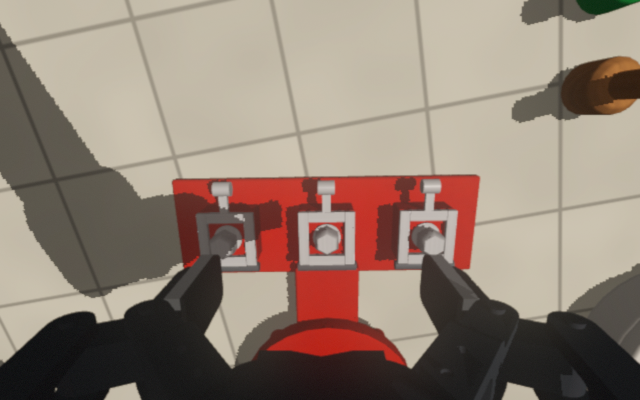

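The wrist view shows the three grips at (222,187), (326,187) and (431,187), level with the tool's axes. The middle bolt at (326,240) sits lower than the others, and the masher stands at (600,85). I'll triangulate the middle grip.

```bash
python3 - <<'E'
from h import *
np.set_printoptions(precision=1,suppress=True)
S=[];
for i in range(3):
    s=read_state();w=get_image('wrist');S.append(s['tcp_pos'])
s['tcp_pos']=np.mean(S,0);wristray(w,0,s);t=get_image('top');sd=get_image('side')
g=cv2.cvtColor(w['img'],cv2.COLOR_RGB2HSV);m=((g[...,1]<60)&(g[...,2]>90)).astype(np.uint8)[178:198,310:345]
ys,xs=np.nonzero(m);print('grip px',xs.min()+310,xs.max()+310,ys.min()+178,ys.max()+178)
px=(326,187)
R=[ray(w,px),ray(t,(306.1,195)),ray(sd,(321.5,190.3))]
print(s['tcp_pos'],tri(R),tri(R[:2]),tri(R[::2]),atz(w,px,46),atz(t,(306.1,195),46))
print([atz(w,p,46) for p in((222,187),(431,187))])
go(list(atz(w,px,46)[:2])+[27],2.96)
E
```

```text
grip px 314 330 182 197
[517.9  55.1 215.4] (array([522. ,  56.9,  45.7]), [np.float64(2.3212418426101653), np.float64(2.6693148076439113), np.float64(1.0561428653347078)]) (array([524.6,  57.1,  27. ]), [np.float64(2.1086217566094088), np.float64(2.108621756609223)]) (array([522.7,  59.2,  43.9]), [np.float64(0.4880188103111195), np.float64(0.48801881031103456)]) [521.7  59.2  46. ] [521.1  54.3  46. ]
[array([503.9, -39.3,  46. ]), array([539.8, 158.7,  46. ])]
t 15.83 tcp [518.   54.3 215.5] rpy [ 3.1 -0.   3. ] tool delta/100 [-0.   0.1  1.9] F [ 0.6 -0.1  0.3] w 85.5 0.0
rotvec deg [ 0.  -0.   0.1] twist/180
```

```bash
python3 -m handwheel '[{"travel":[-0.032,0.025,0.3],"twist":0},{"travel":[0,0,0.35],"twist":0},{"travel":[0,0,0.35],"twist":0},{"travel":[0,0,0.35],"twist":0},{"travel":[0,0,0.25],"twist":0},{"travel":[0,0,0.21],"twist":0},{"travel":[0,0,0],"twist":0},{"travel":[0,0,0],"twist":0}]' ; python3 -m handwheel '[{"travel":[0,0,0],"twist":0},{"travel":[0,0,0],"twist":0},{"travel":[0,0,0],"twist":0},{"travel":[0,0,0],"twist":0},{"travel":[0,0,0],"twist":0},{"travel":[0,0,0],"twist":0},{"travel":[0,0,0],"twist":0},{"travel":[0,0,0],"twist":0},{"travel":[0,0,0],"twist":0},{"travel":[0,0,0],"twist":0}]' 0 40
```

```text
time: 16.5
tcp_pos: [521.1, 55.6, 34.3]
orientation: [-3.141, -0.002, 2.961]
ft_force: [1.2, 0.3, 0.7]
gripper_width: 85.3
finger_force: 0.0
time: 17.33
tcp_pos: [521.8, 55.4, 35.0]
orientation: [3.141, 0.0, 2.961]
ft_force: [-2.4, -0.5, 6.6]
gripper_width: 14.7
finger_force: 40.3
```

```bash
python3 - <<'E'
from h import *
sd=get_image('side')
A=cv2.resize(sd['img'][90:250,280:440],(600,600),interpolation=cv2.INTER_CUBIC);cv2.imwrite('pics/c3.png',A[...,::-1])
E
```

View pics/c3.png

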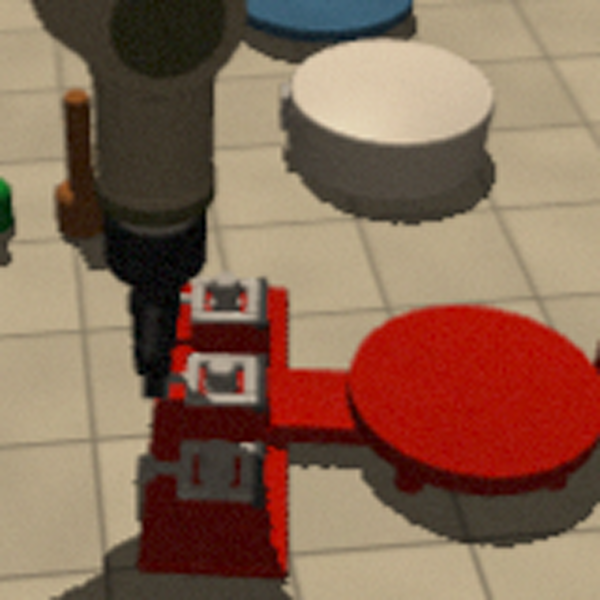

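The fingers hold the middle stub at about (165,380) in the crop. The width reads 14.7 for the 16 mm stub, the same small bias as on the masher, which still stands at (75,165). Now I'll lift along the arc.

```bash
python3 -m handwheel '[{"travel":[-0.007,0,-0.087],"twist":0},{"travel":[-0.016,0,-0.085],"twist":0},{"travel":[-0.025,0,-0.083],"twist":0},{"travel":[-0.033,0,-0.08],"twist":0},{"travel":[0,0,0],"twist":0}]'
```

```text
time: 17.8
tcp_pos: [530.2, 54.0, 69.7]
orientation: [3.141, 0.0, 2.961]
ft_force: [0.1, -1.4, -3.3]
gripper_width: 14.5
finger_force: 39.3
```

```bash
python3 -m handwheel '[{"travel":[-0.041,0,-0.076],"twist":0},{"travel":[-0.049,0,-0.072],"twist":0},{"travel":[-0.056,0,-0.066],"twist":0},{"travel":[-0.063,0,-0.06],"twist":0},{"travel":[-0.069,0,-0.053],"twist":0},{"travel":[-0.074,0,-0.046],"twist":0},{"travel":[0,0,0],"twist":0},{"travel":[0,0,0],"twist":0},{"travel":[0,0,0],"twist":0},{"travel":[0,0,0],"twist":0}]'; python3 - <<'E'
from h import *
sd=get_image('side')
A=cv2.resize(sd['img'][90:250,280:440],(600,600),interpolation=cv2.INTER_CUBIC);cv2.imwrite('pics/c4.png',A[...,::-1])
E
```

```text
time: 18.63
tcp_pos: [564.2, 48.0, 105.4]
orientation: [3.141, 0.0, 2.961]
ft_force: [-1.9, 0.1, 0.6]
gripper_width: 14.4
finger_force: 40.1
```

View pics/c4.png

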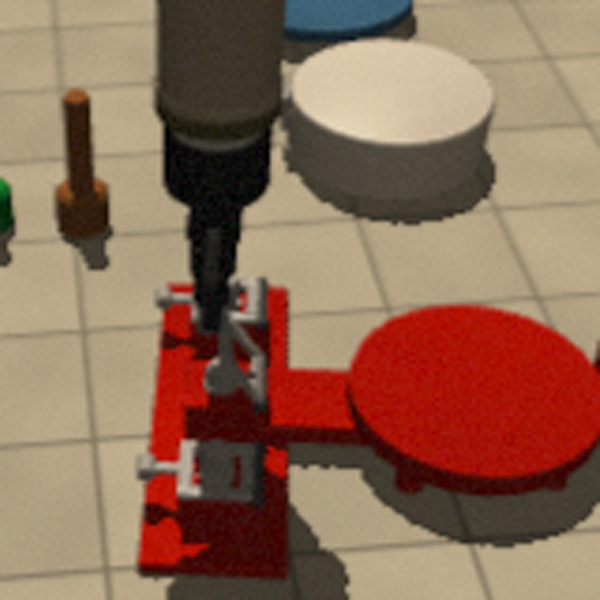

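The middle cover stands well open in the fingers at (225,320), at roughly 60°. The other two covers are shut at (240,300) and (220,465), and the masher is upright at (80,165). I'm handing the job in.

```bash
python3 -m handwheel '[{"travel":[0,0,0],"twist":0},{"travel":[0,0,0],"twist":0},{"travel":[0,0,0],"twist":0},{"travel":[0,0,0],"twist":0}]'; python3 -c "
from station import sign_off; print(sign_off())"
```

```text
time: 19.02
tcp_pos: [564.2, 48.0, 105.4]
orientation: [3.141, -0.0, 2.961]
ft_force: [-2.3, 1.4, 1.4]
gripper_width: 14.6
finger_force: 40.2
the job is handed in; nothing more can be done
None
```

The middle bolt was the loose one: I tapped all three left to right, stood the masher upright back on the worktop, and handed in at about 19 s holding the middle cover open at roughly 60° with the other two shut (no verdict was returned).

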